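# Release a bonded thin section from its press

## Task

Two small bonding presses stand on the bench; in one of them a glued thin section is still clamped under the foot. With a fingertip, roll that press's knurled nut two full turns anticlockwise (seen from above), to within about a sixth of a turn, to raise the foot; only then hook a fingertip behind the upturned lip of its tray and draw the tray out to its stop, with the section riding on it. Do not touch the section or lift anything, and leave the empty press and the other things as they are.

Things in the scene. Friction and masses are not known exactly. Their poses are not given: they have to be found in the camera images.
- press: The loaded press, a grey cast C-frame fixed to the bench. Origin on the bench under its upright spindle; x points out of its front, away from the spine (roughly away from the robot), y left seen along x, z up. In mm: bed x -70 to 80, y +-52, z 0 to 20; spine x -69 to -35; head x -69 to 17, y +-38, z 78 to 115, with a window in its front face only
- press_nut_axis (a point): Centre of the loaded press's knurled nut (press x 0, y 0, z 95.5 mm; axes as the press): a steel ring 60 mm in diameter, 18 mm high, which stays at this height as it turns. It bulges 13 mm out of the window; its rim is reachable only there, some 55 degrees to either side of press +x. A dark notch 3 mm wide, across its top and down its rim, faces press +x at the start
- press_nut (a joint): Turn of that nut in rad: 0 = tight (the start), grows anticlockwise seen from above (the rim in front moves to press +y; left-hand thread), two full turns = 12.57; stops at 31.4. Takes about 1.5 N along the rim, so press a few newtons inwards for friction; stays where it is left
- press_window (a point): The foremost point of the nut's rim, half-way up it (press x 30, y 0, z 95.5 mm), fixed to the frame
- press_cap (a point): Top of the loaded press's spindle, a cap 20 mm across, 130 mm above the bench at the start; it and the rubber foot (30 mm across) rise 2.5 mm per turn of the nut
- press_tray (a joint): How far the loaded press's tray is drawn out in m: 0 = home (the start), 0.050 = at its stop; slides along press +x, drags with about 1.5 N, stays where it is left
- press_lip (a point): Middle of the top edge of the upturned lip of that tray, on the face that looks to the spine: an upright aluminium plate 5 mm thick, 50 mm wide across press y, top at z 62 mm; the tray plate behind it has its top at z 26 mm. With the tray home this face lies at press x 85 mm, 55 mm in front of the nut's rim. Moves with the tray
- press_nest (a point): Middle of the section's place on the tray's top (z 26 mm), between two ribs 3 mm high; under the spindle when the tray is home. Moves with the tray
- section_center (a point): Centre, half-way up, of the thin section: a glass slide 28 x 46 x 1.5 mm with a brown-grey rock billet 24 x 40 x 10 mm bonded on top, about 30 g, loose on the tray under the foot
- spare: The empty press, fixed to the bench: same make, frame and sizes; its foot and spindle cap stand 18 mm higher and nothing lies on its tray
- spare_nut (a joint): Turn of the empty press's nut in rad, 0 at the start
- spare_tray (a joint): How far the empty press's tray is drawn out in m, 0 at the start
- resin: Bystander: small amber bottle with a black cap, 38 mm in diameter, 75 mm high, upright; origin at the centre of its underside
- slidebox: Bystander: closed plastic slide box, 87 x 100 x 37 mm; origin at the centre of its underside
- offcut: Bystander: sawn rock offcut, 34 x 50 x 24 mm; origin at the centre of its underside

How it is judged:
On the way, in this order (a step that is already met when the one before it is completed fails the run):
1. the nut of the loaded press is two full turns loose, give or take 0.2 turn, the tray still home (value of joint press_nut between 11.3 and 13.83 rad and value of joint press_tray below 0.01 m), for 0.2 s.
2. its tray is drawn out (value of joint press_tray above 0.045 m), for 0.2 s.
At the end, for the whole second after the job is handed in: the loaded press's nut stands 2 turns (11.3 to 13.83 rad) from tight, its tray is out by more than 45 of 50 mm, and the section lies flat and at rest on the tray within 9 mm of the middle of its nest (value of joint press_nut between 11.3 and 13.83 rad and value of joint press_tray above 0.045 m and horizontal distance between section_center and press_nest below 0.009 m and z of section_center in the frame of press between 0.029 and 0.036 m and angle between section_center's own z axis and vertical below 0.1 rad and linear speed of section below 0.01 m/s); the robot touches nothing.
It fails at once if the tray is drawn (over 10 mm) before the nut is two turns loose (value of joint press_tray above 0.01 m and value of joint press_nut below 11.3 rad).
It fails at once if the section is lifted off its tray or tipped (z of section_center in the frame of press above 0.04 m or angle between section_center's own z axis and vertical above 0.25 rad).
It fails at once if the fingers press on or take hold of the section (contact force between the fingers and section above 1 N).
It fails at once if the empty press is worked (value of joint spare_nut above 0.5 rad or value of joint spare_tray above 0.008 m).
It fails at once if a bystander is moved or tipped (distance of any of resin, slidebox, offcut from where it was at the start of the episode above 0.02 m or angle between resin's own z axis and vertical above 0.3 rad).
It also fails if it takes over 64 s, if anything falls off the work surface, if the arm or the gripper's body presses on something with over 40 N, if the wrist force passes 120 N, or if a joint passes its speed limit or range.

## Robot

A 6-joint arm with a two-finger parallel gripper is mounted at the origin on the work surface. World frame = base frame: x ahead of the robot, y to its left, z up, the work surface at z = 0. Lengths are in m, angles in rad, forces in N, time in s.
With the tool pointing down it reaches from about 0.325 to 0.85 m from the base axis. Payload 4.4 kg.
Tool frame: the origin (TCP) lies where the fingers leave the gripper's body, on its centre line; the fingertips stand 97 mm ahead of it and the grasp point (between the pads) lies 78 mm ahead of it; z points along the fingers, y is the direction in which the jaws open and shut (so a half turn about z gives the same grasp; the last joint's range is limited). The gripper opens to 94 mm and grips with 3 to 60 N. Pads are 16 mm wide; open, the fingers measure 119 mm over their backs; the gripper's body (75 mm by 177 mm) begins 78 mm behind the grasp point.
Start: joints at [0.953, 0.207, 1.542, -0, 1.393, -0.15], TCP at [0.259, 0.513, 0.303] pointing down, gripper open.
Joint ranges: [-2.73, 2.73], [-0.86, 2.22], [0.23, 2.46], [-1.11, 4.25], [0.08, 2.63], [-2.82, 2.82]. Speed limits (rad/s): [2.79, 2.79, 3.14, 3.14, 3.14, 3.14].

## Interface

Orientations are given as a unit quaternion [w, x, y, z].
In Python, from workcell import manip gives the robot as it stands. The module is installed in compiled form; this text tells all that it offers.
- The arm moves only by the shell command python3 -m creep 'ROWS' [OPENING] [FORCE]. ROWS is JSON, a list of rows, each a list of 4 numbers: the shift along the world's x, y, z in m, then the turn about the world's z in degrees. A call has 1 to 10 rows; each row is the pose to reach, as a shift and turn from the pose commanded when the call began; what a row does not reach only later rows make up. A row lasts 1/12 s, in which the tool goes at most 41.7 mm and 7.16 degrees, less where a joint would pass 70% of its speed; a pose out of reach is approached as far as the arm can. A call with a gripper value outside its range is refused whole. OPENING is the opening in per cent of the stroke, from 0 (shut) to 100 (fully open), set as the call begins (- or left out, the last holds). The fingers move at their own pace and stop on an object; FORCE is the grip in N (left out, the last holds). Time passes only in rows, so rows that repeat a pose let the fingers close. It gives the time, the measured TCP pose, the force and the opening at its end, in the units of the state.
- manip.sense(): the state, without advancing time (a new reading comes with each control period).
- manip.grab_frame(name): name is "scene" or "top"; returns the picture (420x560x3 uint8, red, green, blue); there is no depth.
- manip.camera_info(name): a dict with "fovy" (degrees; the focal length in pixels is half the picture's height over the tangent of half this angle, whatever the lens; pixels are square), "cx", "cy" (the principal point, pixels), "distortion" ([k1, k2, p1, p2, k3] as OpenCV has them; the pictures are not rectified), "rvec" (rotation vector, rad) and "tvec" (3), from world to camera coordinates, as OpenCV has them. Camera axes: x right, y down, z forward; pixel columns grow to the right and rows downward; lengths in m; the calibration is good to about 2 mm. A picture is of the moment at which its call begins. camera_info takes no time and is no camera call.
- manip.job_done(): hands the job in, once; it reports no verdict.
The state is a dict: "time_s": time; "q": joint angles; "qvel": joint speeds; "tau": joint torques, N m; "eef_pos": TCP position; "tcp_rot": TCP orientation; "ft_force": force on the tool from outside, world axes, zero at the start; "moment": the same for the moment, N m; "width": finger opening in m.
Only numpy, scipy, OpenCV 4.12 (cv2) and the standard library are available. Lean on these libraries where they do the work, as an engineer would, in place of code of your own. Each camera call takes 0.05 s, during which the arm holds its last target. There are 200 camera calls.

## Working session

There is one attempt and no reset: what is moved stays moved. The work goes in short steps, Python scripts to look and compute and a shell command to move; the robot and the scene stay as the last step left them, time stands still between calls to the robot, and variables do not carry over. Pictures are saved under pics/ and viewed, about 8 in all and at most 12, crops included, and the job is handed in when it is done.

```bash
mkdir -p pics
python3 - <<'E'
from workcell import manip
import cv2
for n in("scene","top"):
    f=manip.grab_frame(n); cv2.imwrite(f"pics/{n}0.png",cv2.resize(f[:,:,::-1],(800,600),interpolation=cv2.INTER_CUBIC)); cv2.imwrite(f"pics/{n}0_raw.png",f[:,:,::-1])
    print(n,manip.camera_info(n))
print(manip.sense())
E
```

```text
scene {'fovy': 51.3761732264365, 'cx': 278.07085928254224, 'cy': 210.84802786941836, 'distortion': array([0.02154883, 0.        , 0.        , 0.        , 0.        ]), 'rvec': array([ 1.92315748,  1.32062788, -0.62698878]), 'tvec': array([-0.18839934, -0.21580239,  1.49410634])}
top {'fovy': 57.25735875701424, 'cx': 281.1101429571287, 'cy': 208.66022932880705, 'distortion': array([0.02556988, 0.        , 0.        , 0.        , 0.        ]), 'rvec': array([ 2.20477448, -2.16078768,  0.10955726]), 'tvec': array([-0.00734342,  0.51761896,  0.9900558 ])}
{'time_s': 0.1, 'q': array([ 9.52485907e-01,  2.07312933e-01,  1.54279030e+00,  7.29718055e-06,
        1.39352049e+00, -1.50500696e-01]), 'qvel': array([-0.00083184, -0.00199243, -0.0030145 , -0.00146863, -0.00027948,
        0.00081209]), 'tau': array([-2.77354673e-06, -3.71861744e+01, -2.82291698e+01,  7.00877490e-02,
        3.11388401e-02, -7.42895418e-05]), 'eef_pos': array([0.25898327, 0.51277819, 0.30162901]), 'tcp_rot': array([-3.84161769e-04,  2.31778319e-01,  9.72768102e-01, -9.40074182e-04]), 'ft_force': array([-0.36014306, -0.27627783, -0.23546775]), 'moment': array([-0.02631196, -0.0349714 , -0.02220527]), 'width': 0.09370372363792731}
```

View pics/scene0.png

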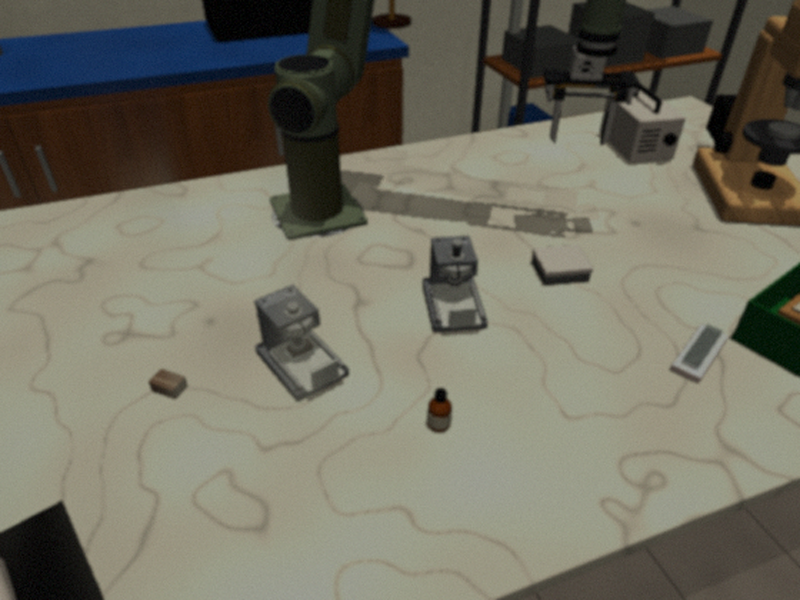

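View pics/top0.png

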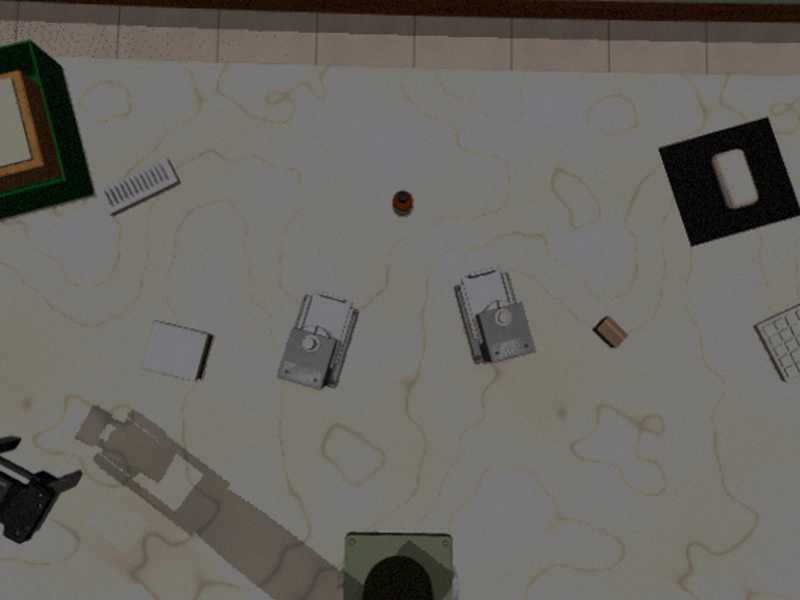

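Run:
```python
import cv2,numpy as np
s=cv2.imread("pics/scene0_raw.png");t=cv2.imread("pics/top0_raw.png")
def c(im,x,y,w=80,h=60,k=5):
    a=cv2.resize(im[y:y+h,x:x+w],None,fx=k,fy=k,interpolation=cv2.INTER_CUBIC)
    return cv2.convertScaleAbs(a,alpha=1.4)
m=np.vstack([np.hstack([c(s,172,197,80,75+5,5)[:300+100],c(s,275,160,80,80,5)])])
cv2.imwrite("pics/c1.png",m)
m=np.hstack([c(t,185,200,80,80,5),c(t,305,182,80,80,5)])
cv2.imwrite("pics/c2.png",m)
```

```text
(no output)
```

View pics/c1.png

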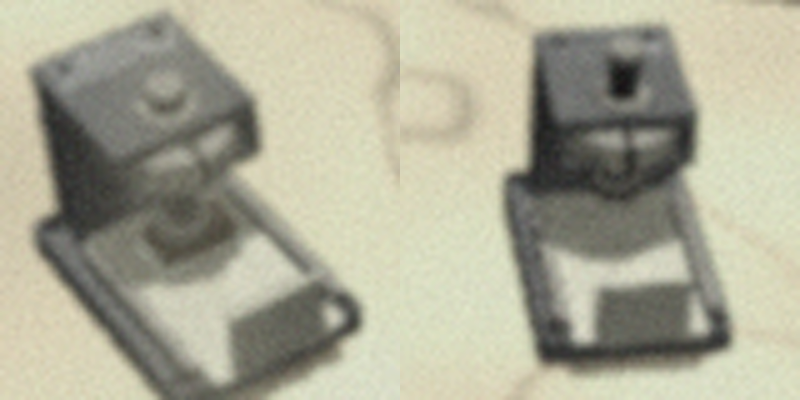

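View pics/c2.png

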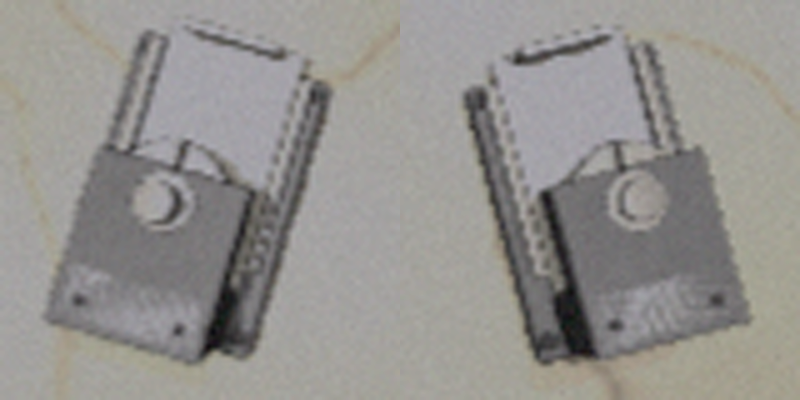

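```bash
cat > h.py <<'E'
import numpy as np,cv2
from workcell import manip
def cam(n):
    c=manip.camera_info(n); f=210/np.tan(np.radians(c["fovy"])/2)
    return np.array([[f,0,c["cx"]],[0,f,c["cy"]],[0,0,1]]),c["distortion"],c["rvec"],c["tvec"]
def proj(n,P):
    K,d,r,t=cam(n); return cv2.projectPoints(np.asarray(P,float).reshape(-1,3),r,t,K,d)[0].reshape(-1,2)
def W(p,P):
    P=np.asarray(P,float).reshape(-1,3); c,s=np.cos(p[2]),np.sin(p[2])
    return np.c_[p[0]+c*P[:,0]-s*P[:,1],p[1]+s*P[:,0]+c*P[:,1],P[:,2]]
E
python3 - <<'E'
from h import *
from scipy.optimize import least_squares
def ray(n,u,z):
    K,d,r,t=cam(n);x=cv2.undistortPoints(np.array([[u]],float),K,d)[0,0]
    R=cv2.Rodrigues(r)[0];o=-R.T@t;v=R.T@np.r_[x,1];return o+v*(z-o[2])/v[2]
H=np.array([[17,38,115],[17,-38,115],[-69,-38,115],[-69,38,115],[0,0,130]])/1000
T=np.array([[545,188],[703,150],[748,318],[600,357],[637,198]])
T=T/5+[305-80,182]
S=np.array([[255,100],[105,160],[35,70],[168,12],[167,85]])/5+[172,197]
def res(p,w=(1,1)): return np.r_[w[0]*(proj("top",W(p,H))-T).ravel(),w[1]*(proj("scene",W(p,H))-S).ravel()]
for w in((1,1),(1,0),(0,1)):
    r=least_squares(lambda p:res(p,w),[.5,-.15,.2]);print(w,r.x.round(4),np.degrees(r.x[2]),abs(r.fun).max())
    if w==(1,1): p=r.x; print(r.fun.reshape(-1,2).round(1))
for q,z in(([305-80+515/5,182+12.4],.062),([225+612/5,182+7.6],.062)): print("lip",ray("top",q,z))
print("lip pred",W(p,np.array([[85,25,62],[85,-25,62],[85,0,62],[30,0,95.5]])/1000))
# spare and others
print("spare cap",ray("top",[185+157/5,200+198/5],.148),"resin",ray("top",[402*.7,203*.7],.06),"box",ray("top",[178*.7,350*.7],.037),"off",ray("top",[610*.7,332*.7],.02))
print("nutpx",proj("scene",W(p,[[.03,0,.0955]])),proj("top",W(p,[[.03,0,.0955]])))
E
```

```text
(1, 1) [ 0.483  -0.1664  0.2648] 15.170564293242661 1.960860235006436
[[ 1.1 -1.4]
 [ 0.2 -1.5]
 [ 0.7 -0.1]
 [-0.6 -0.1]
 [ 1.2 -0.7]
 [ 0.5 -1.4]
 [ 1.7 -0.9]
 [-1.2 -2. ]
 [ 0.1 -1.7]
 [-0.3 -1. ]]
(1, 0) [ 0.4811 -0.1649  0.2826] 16.18956330219233 0.9468397782600277
(0, 1) [ 0.4879 -0.1684  0.2414] 13.83093926850611 1.1931562310564914
lip [ 0.55305123 -0.11486213  0.062     ]
lip [ 0.56638868 -0.16414795  0.062     ]
lip pred [[ 0.55847684 -0.12004279  0.062     ]
 [ 0.57156151 -0.16830035  0.062     ]
 [ 0.56501917 -0.14417157  0.062     ]
 [ 0.51193586 -0.15856471  0.0955    ]]
spare cap [0.43274861 0.15086142 0.148     ] resin [0.68620144 0.00615425 0.06      ] box [0.41518867 0.40021083 0.037     ] off [ 0.46321541 -0.38167388  0.02      ]
nutpx [[212.92391494 231.02067714]] [[347.55695364 209.76405203]]
```

The loaded press is the one on the left in the scene view: brown billet under the foot, low cap. In the top view it is the right-hand one, with its cap at about raw (352,222). The other press has a tall cap and an empty tray. My estimated press pose is (0.483, -0.166), yaw about 15.2°.

Next I move above the front of the press with the gripper shut and the tool x axis along press +x.

```bash
python3 -m creep '[[0.0141,-0.0332,0,-6.9],[0.0282,-0.0664,0,-13.8],[0.0423,-0.0996,0,-20.7],[0.0564,-0.1328,0,-27.6],[0.0705,-0.166,0,-34.5],[0.0846,-0.1992,0,-41.4],[0.0987,-0.2324,0,-48.3],[0.1128,-0.2656,0,-55.2],[0.1269,-0.2988,0,-62.1],[0.141,-0.332,0,-69]]' 0 20
python3 -m creep '[[0.0141,-0.0332,0,-6.9],[0.0282,-0.0664,0,-13.8],[0.0423,-0.0996,0,-20.7],[0.0564,-0.1328,0,-27.6],[0.0705,-0.166,0,-34.5],[0.0846,-0.1992,0,-41.4],[0.0987,-0.2324,0,-48.3],[0.1128,-0.2656,0,-55.2],[0.1269,-0.2988,0,-62.1],[0.141,-0.332,0,-69]]'
python3 -m creep '[[0,0,0,0],[0,0,0,0],[0,0,0,0]]'
python3 -c "
from workcell import manip
import numpy as np
from scipy.spatial.transform import Rotation as R
s=manip.sense();q=s['tcp_rot'];print(s['time_s'],s['eef_pos'],s['q'],s['width'],s['ft_force']);M=R.from_quat(np.r_[q[1:],q[0]]).as_matrix();print(M.round(3),np.degrees(np.arctan2(M[1,0],M[0,0])))"
```

```text
time_s: 0.93
eef_pos: [0.4002, 0.1795, 0.3024]
tcp_rot: [-0.0, 0.744, 0.668, -0.0]
ft_force: [1.2, -1.0, -0.4]
width: 0.0306
time_s: 1.77
eef_pos: [0.5414, -0.1525, 0.302]
tcp_rot: [-0.0, 0.992, 0.129, -0.0]
ft_force: [0.7, 0.3, 0.3]
width: 0.0007
time_s: 2.02
eef_pos: [0.5407, -0.1503, 0.3018]
tcp_rot: [-0.001, 0.991, 0.133, -0.001]
ft_force: [-0.5, 0.6, -0.3]
width: 0.0008
2.0167 [ 0.54073043 -0.15030411  0.30184916] [-4.25553290e-01  1.79268909e-01  1.57553716e+00  5.33554578e-04
  1.38894047e+00  8.79228410e-01] 0.0008373276461010079 [-0.45559761  0.6068941  -0.26126707]
[[ 0.965  0.263 -0.002]
 [ 0.263 -0.965  0.001]
 [-0.001 -0.002 -1.   ]] 15.236021662957073
```

```bash
python3 -m creep '[[0,0,-0.03,0],[0,0,-0.06,0],[0,0,-0.09,0],[0,0,-0.119,0],[-0.0048,-0.0013,-0.119,0],[-0.0097,-0.0026,-0.119,0],[-0.0135,-0.0037,-0.119,0],[-0.0135,-0.0037,-0.119,0]]'
for i in 1 2 3 4 5; do python3 -m creep '[[-0.00193,-0.00052,0,0],[-0.00193,-0.00052,0,0]]' | egrep 'eef|force'; done
python3 - <<'E'
from h import *
f=manip.grab_frame("scene")
a=cv2.resize(f[160:280,160:320,::-1],(800,600),interpolation=cv2.INTER_CUBIC);cv2.imwrite("pics/a1.png",cv2.convertScaleAbs(a,alpha=1.3))
E
```

```text
time_s: 2.68
eef_pos: [0.5282, -0.1547, 0.1862]
tcp_rot: [0.001, 0.991, 0.132, 0.002]
ft_force: [0.3, 0.1, -0.5]
width: 0.0006
eef_pos: [0.5266, -0.1555, 0.1857]
ft_force: [0.2, -0.6, -0.2]
eef_pos: [0.524, -0.1558, 0.1844]
ft_force: [0.5, -0.4, -0.1]
eef_pos: [0.5218, -0.1561, 0.1837]
ft_force: [-0.2, -0.1, 0.1]
eef_pos: [0.5209, -0.1564, 0.1838]
ft_force: [4.0, 1.1, -2.3]
eef_pos: [0.5204, -0.1565, 0.1838]
ft_force: [8.6, 2.9, -6.0]
```

View pics/a1.png

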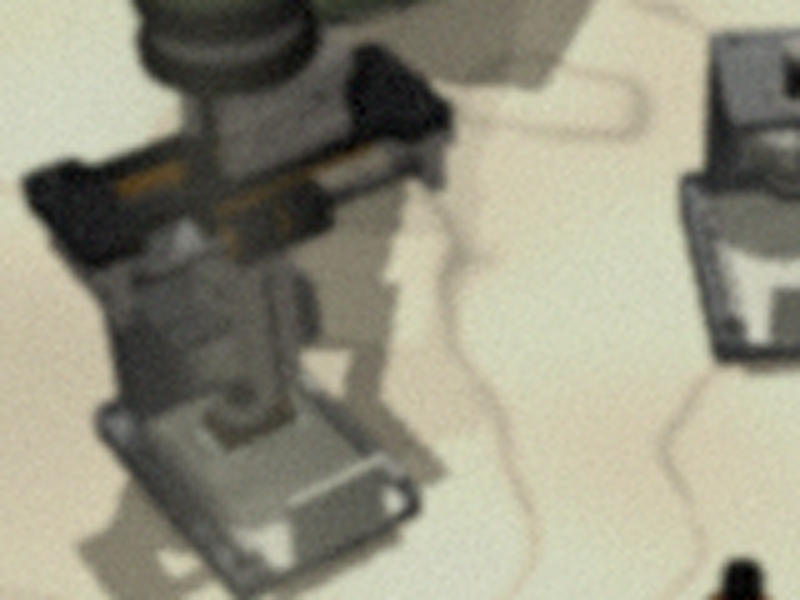

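The picture shows the finger on the front of the nut, with contact at a radius of about 38 mm. Stiffness is about 3.3 N/mm. Now I work out the stroke geometry.

Run:
```python
import numpy as np
def P(R,th): a=np.radians(15.2+th); return R*np.array([np.cos(a),np.sin(a)])
s=P(42,-31.5)
print("to start from cur",[(P(42,-31.5*k/5)-P(35.2,0)).round(1).tolist() for k in range(6)])
print("stroke",[(P(35.5,-31.5+7*k)-s).round(1).tolist() for k in range(10)])
e=P(35.5,31.5)
print("return",[(P(42,31.5-7*k)-e).round(1).tolist() for k in range(10)])
```

```text
to start from cur [[6.6, 1.8], [7.5, -2.7], [8.0, -7.3], [7.9, -11.9], [7.4, -16.5], [6.3, -21.0]]
stroke [[-6.2, 1.8], [-5.3, 6.1], [-4.8, 10.4], [-4.9, 14.7], [-5.5, 19.0], [-6.7, 23.2], [-8.3, 27.2], [-10.4, 31.0], [-13.0, 34.5], [-16.0, 37.6]]
return [[4.5, 4.7], [8.0, 1.0], [11.0, -3.1], [13.5, -7.6], [15.4, -12.4], [16.8, -17.3], [17.5, -22.4], [17.6, -27.5], [17.1, -32.6], [16.0, -37.6]]
```

```bash
python3 -m creep '[[0.0066,0.0018,0,0],[0.0075,-0.0027,0,-6.3],[0.008,-0.0073,0,-12.6],[0.0079,-0.0119,0,-18.9],[0.0074,-0.0165,0,-25.2],[0.0063,-0.021,0,-31.5],[0.0063,-0.021,0,-31.5]]'|egrep 'eef|force'
python3 -m creep '[[-0.0062,0.0018,0,0],[-0.0053,0.0061,0,7],[-0.0048,0.0104,0,14]]'|egrep 'eef|force'
python3 -m creep '[[-0.0001,0.0043,0,7],[-0.0007,0.0086,0,14],[-0.0019,0.0128,0,21]]'|egrep 'eef|force'
python3 -m creep '[[-0.0016,0.004,0,7],[-0.0037,0.0078,0,14],[-0.0063,0.0113,0,21],[-0.0093,0.0144,0,28]]'|egrep 'eef|force'
python3 -m creep '[[0.0045,0.0047,0,0],[0.008,0.001,0,-7],[0.011,-0.0031,0,-14],[0.0135,-0.0076,0,-21],[0.0154,-0.0124,0,-28],[0.0168,-0.0173,0,-35],[0.0175,-0.0224,0,-42],[0.0176,-0.0275,0,-49],[0.0171,-0.0326,0,-56],[0.016,-0.0376,0,-63]]'
python3 - <<'E'
from h import *
for n,(x,y) in(("scene",(172,197)),("top",(305,182))):
    f=manip.grab_frame(n)
    a=cv2.resize(f[y:y+80,x:x+80,::-1],(400,400),interpolation=cv2.INTER_CUBIC)
    m=a if n=="scene" else np.hstack([m,a])
cv2.imwrite("pics/a2.png",cv2.convertScaleAbs(m,alpha=1.4))
E
```

```text
eef_pos: [0.524, -0.1788, 0.1835]
ft_force: [0.2, -0.5, -1.2]
eef_pos: [0.5214, -0.1684, 0.1842]
ft_force: [6.6, -2.3, -4.8]
eef_pos: [0.52, -0.1544, 0.1842]
ft_force: [8.4, 0.5, -5.0]
eef_pos: [0.5106, -0.1383, 0.1841]
ft_force: [7.9, 6.8, -2.9]
time_s: 5.82
eef_pos: [0.524, -0.178, 0.1835]
tcp_rot: [0.0, 0.99, -0.144, -0.001]
ft_force: [0.8, 1.5, 0.2]
width: 0.0003
```

View pics/a2.png

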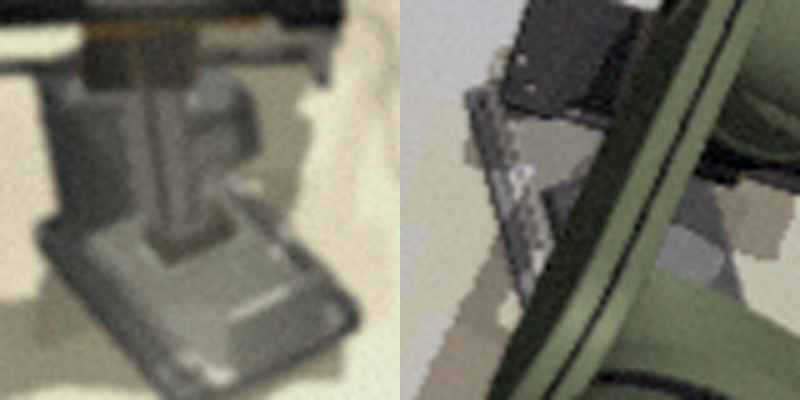

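The nut blocks in the picture: the notch is hidden behind the fingers. Normal force was steady at 7–10 N and rim drag about 2 N, so it appears to be rolling without slip. I run five more identical cycles, then back off and look at the notch.

```bash
for i in 1 2 3 4 5; do
python3 -m creep '[[-0.0062,0.0018,0,0],[-0.0053,0.0061,0,7],[-0.0048,0.0104,0,14],[-0.0049,0.0147,0,21],[-0.0055,0.019,0,28],[-0.0067,0.0232,0,35],[-0.0083,0.0272,0,42],[-0.0104,0.031,0,49],[-0.013,0.0345,0,56],[-0.016,0.0376,0,63]]'|egrep 'eef|force'
python3 -m creep '[[0.0045,0.0047,0,0],[0.008,0.001,0,-7],[0.011,-0.0031,0,-14],[0.0135,-0.0076,0,-21],[0.0154,-0.0124,0,-28],[0.0168,-0.0173,0,-35],[0.0175,-0.0224,0,-42],[0.0176,-0.0275,0,-49],[0.0171,-0.0326,0,-56],[0.016,-0.0376,0,-63]]'|egrep 'time'
done
python3 -m creep '[[0.03,-0.02,0,0],[0.05,-0.04,0.03,0],[0.07,-0.07,0.06,0],[0.08,-0.1,0.09,0],[0.08,-0.13,0.12,0],[0.08,-0.16,0.12,0],[0.08,-0.16,0.12,0]]'|egrep 'time|eef'
python3 - <<'E'
from h import *
f=manip.grab_frame("scene")
a=cv2.resize(f[197:277,172:252,::-1],(600,600),interpolation=cv2.INTER_CUBIC);cv2.imwrite("pics/a3.png",cv2.convertScaleAbs(a,alpha=1.5))
p=[.484,-.1664,np.radians(15.2)]
for d in range(-60,61,20):
    c,s=.03*np.cos(np.radians(d)),.03*np.sin(np.radians(d)); q=(proj("scene",W(p,[[c,s,.1045],[c,s,.0865]]))-[172,197]+.5)*7.5
    print(d,q.round().tolist())
E
```

```text
eef_pos: [0.5105, -0.1382, 0.1841]
ft_force: [7.6, 5.5, -2.8]
time_s: 7.58
eef_pos: [0.5104, -0.1381, 0.1842]
ft_force: [7.6, 6.2, -2.6]
time_s: 9.25
eef_pos: [0.5103, -0.138, 0.1841]
ft_force: [8.4, 6.7, -3.2]
time_s: 10.92
eef_pos: [0.5104, -0.138, 0.1842]
ft_force: [9.2, 5.8, -2.6]
time_s: 12.58
eef_pos: [0.5103, -0.138, 0.1841]
ft_force: [7.1, 7.0, -1.9]
time_s: 14.25
time_s: 14.83
eef_pos: [0.6044, -0.3446, 0.3075]
-60 [[211.0, 246.0], [217.0, 289.0]]
-40 [[243.0, 251.0], [249.0, 295.0]]
-20 [[277.0, 249.0], [283.0, 292.0]]
0 [[309.0, 239.0], [314.0, 282.0]]
20 [[335.0, 223.0], [340.0, 266.0]]
40 [[352.0, 203.0], [356.0, 246.0]]
60 [[357.0, 182.0], [362.0, 225.0]]
```

View pics/a3.png

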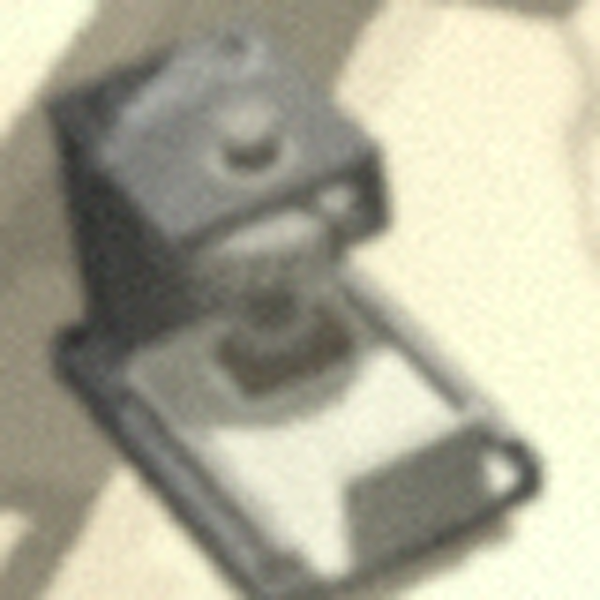

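The notch is not clearly in the visible arc. I'll check with averaged frames from both cameras, next to the start images.

Run:
```python
from h import *
rows=[]
for n,(x,y) in(("scene",(195,215)),("top",(332,195))):
    f=np.mean([manip.grab_frame(n).astype(float) for _ in range(4)],0)[:,:,::-1].astype(np.uint8)
    cv2.imwrite(f"pics/{n}_6.png",f)
    g=cv2.imread(f"pics/{n}0_raw.png")
    r=[]
    for im in(g,f):
        c=im[y:y+30,x:x+40].astype(float); c=np.clip((c-c.min())/(np.percentile(c,98)-c.min())*255,0,255).astype(np.uint8)
        r.append(cv2.resize(c,(400,300),interpolation=cv2.INTER_CUBIC))
    rows.append(np.hstack(r))
cv2.imwrite("pics/a4.png",np.vstack(rows))
```

```text
(no output)
```

View pics/a4.png

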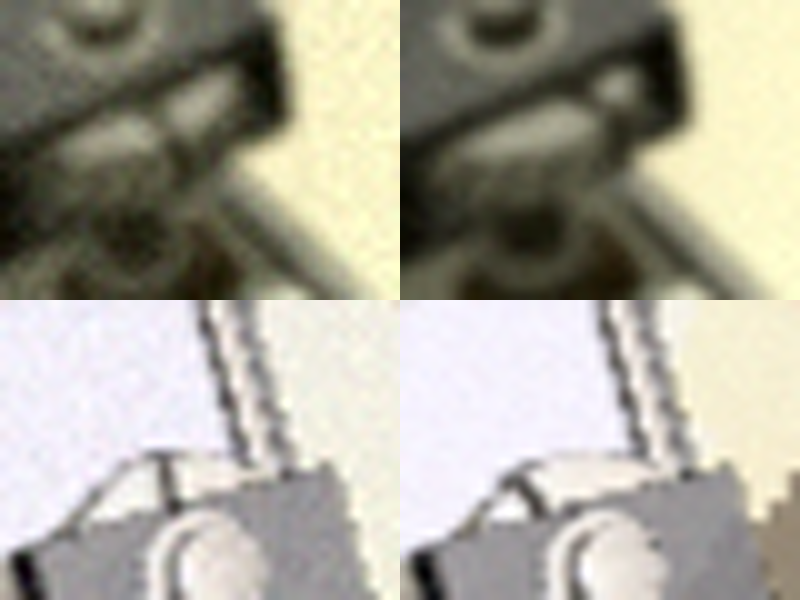

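The top view shows the notch line from (512,475) to (545,510) now, against straight ahead at (165,480) at the start. So it stands at about +24°, which makes the total about 384° after 6 strokes, or 64° per stroke. Five more strokes should give about 704°, inside the window of 648–792°.

```bash
python3 -m creep '[[0,0.03,0,0],[0,0.06,-0.03,0],[-0.01,0.09,-0.06,0],[-0.03,0.12,-0.09,0],[-0.05,0.14,-0.12,0],[-0.07,0.155,-0.12,0],[-0.08,0.16,-0.12,0],[-0.08,0.16,-0.12,0]]'|egrep 'time|eef'
for i in 1 2 3 4 5; do
python3 -m creep '[[-0.0062,0.0018,0,0],[-0.0053,0.0061,0,7],[-0.0048,0.0104,0,14],[-0.0049,0.0147,0,21],[-0.0055,0.019,0,28],[-0.0067,0.0232,0,35],[-0.0083,0.0272,0,42],[-0.0104,0.031,0,49],[-0.013,0.0345,0,56],[-0.016,0.0376,0,63]]'|egrep 'eef|force'
python3 -m creep '[[0.0045,0.0047,0,0],[0.008,0.001,0,-7],[0.011,-0.0031,0,-14],[0.0135,-0.0076,0,-21],[0.0154,-0.0124,0,-28],[0.0168,-0.0173,0,-35],[0.0175,-0.0224,0,-42],[0.0176,-0.0275,0,-49],[0.0171,-0.0326,0,-56],[0.016,-0.0376,0,-63]]'|egrep 'time'
done
python3 -m creep '[[0.03,-0.02,0,0],[0.05,-0.04,0.03,0],[0.07,-0.07,0.06,0],[0.08,-0.1,0.09,0],[0.08,-0.13,0.12,0],[0.08,-0.16,0.12,0],[0.08,-0.16,0.12,0]]'|egrep 'time|eef'
python3 - <<'E'
from h import *
rows=[]
for n,(x,y) in(("scene",(195,215)),("top",(332,195))):
    f=np.mean([manip.grab_frame(n).astype(float) for _ in range(4)],0)[:,:,::-1].astype(np.uint8)
    cv2.imwrite(f"pics/{n}_11.png",f)
    g=cv2.imread(f"pics/{n}_6.png")
    r=[]
    for im in(g,f):
        c=im[y:y+30,x:x+40].astype(float); c=np.clip((c-c.min())/(np.percentile(c,98)-c.min())*255,0,255).astype(np.uint8)
        r.append(cv2.resize(c,(400,300),interpolation=cv2.INTER_CUBIC))
    rows.append(np.hstack(r))
cv2.imwrite("pics/a5.png",np.vstack(rows))
E
```

```text
time_s: 15.95
eef_pos: [0.5225, -0.1754, 0.182]
eef_pos: [0.5116, -0.1392, 0.1849]
ft_force: [8.9, 6.6, -3.8]
time_s: 17.62
eef_pos: [0.5111, -0.1387, 0.1847]
ft_force: [8.4, 6.6, -2.5]
time_s: 19.28
eef_pos: [0.5107, -0.1384, 0.1844]
ft_force: [7.8, 6.0, -1.3]
time_s: 20.95
eef_pos: [0.5105, -0.1381, 0.1842]
ft_force: [8.3, 6.6, -3.0]
time_s: 22.62
eef_pos: [0.5104, -0.1381, 0.1842]
ft_force: [8.3, 6.2, -2.0]
time_s: 24.28
time_s: 24.87
eef_pos: [0.6044, -0.3446, 0.3076]
```

View pics/a5.png

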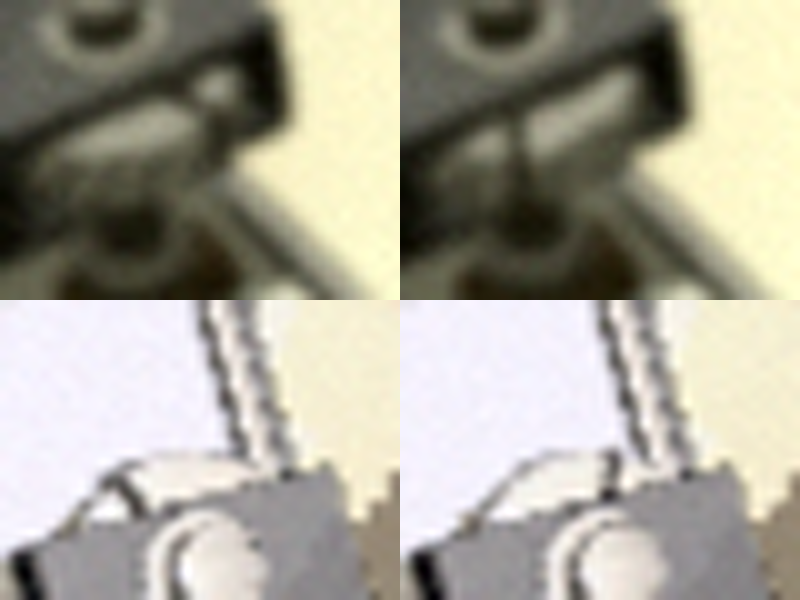

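The notch is now at about -23°, top view (612,475). The total is about 697° (12.2 rad) after 11 consistent strokes of about 63°, which is in the window. Now I go behind the lip.

```bash
python3 -m creep '[[-0.01,0.031,0,5.3],[-0.02,0.062,0,10.5],[-0.03,0.094,0,15.8],[-0.04,0.125,0,21],[-0.05,0.157,0,26.3],[-0.0605,0.188,0,31.5],[-0.0605,0.188,0,31.5],[-0.0605,0.188,0,31.5],[-0.0605,0.188,0,31.5]]'|egrep 'time|eef|rot|force'
python3 -m creep '[[0,0,-0.03,0],[0,0,-0.06,0],[0,0,-0.09,0],[0,0,-0.12,0],[0,0,-0.14,0],[0,0,-0.155,0],[0,0,-0.162,0],[0,0,-0.164,0],[0,0,-0.164,0],[0,0,-0.164,0]]'|egrep 'time|eef|force'
python3 -m creep '[[0.002,0.0005,0,0],[0.004,0.001,0,0],[0.006,0.0016,0,0],[0.0077,0.0021,0,0],[0.0097,0.0026,0,0],[0.0097,0.0026,0,0]]'|egrep 'time|eef|force'
python3 - <<'E'
from h import *
f=manip.grab_frame("scene")
a=cv2.resize(f[170:290,160:320,::-1],(800,600),interpolation=cv2.INTER_CUBIC);cv2.imwrite("pics/a6.png",cv2.convertScaleAbs(a,alpha=1.4))
E
```

```text
time_s: 26.02
eef_pos: [0.5441, -0.1498, 0.3039]
tcp_rot: [0.0, 0.991, 0.132, 0.0]
ft_force: [0.5, -0.5, -0.6]
time_s: 26.85
eef_pos: [0.5449, -0.1509, 0.1407]
ft_force: [0.6, -0.4, -0.2]
time_s: 27.35
eef_pos: [0.5542, -0.1473, 0.1399]
ft_force: [-0.4, 0.0, -0.1]
```

View pics/a6.png

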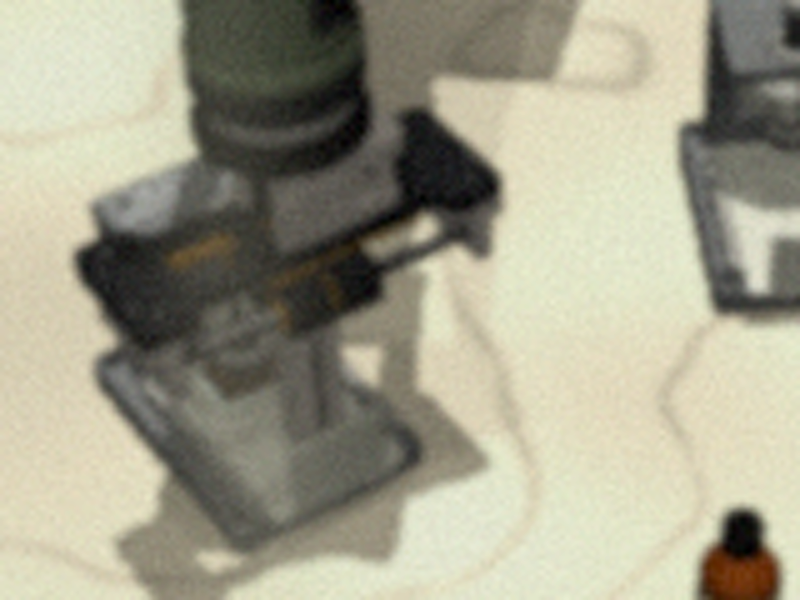

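The picture shows the fingertip behind the middle of the lip, near (320,440). Now I draw the tray slowly.

```bash
python3 -m creep '[[0.0019,0.0005,0,0],[0.0039,0.0011,0,0],[0.0058,0.0016,0,0],[0.0077,0.0021,0,0],[0.0097,0.0026,0,0],[0.0097,0.0026,0,0]]'|egrep 'time|eef|force'
python3 -m creep '[[0.0029,0.0008,0,0],[0.0058,0.0016,0,0],[0.0087,0.0024,0,0],[0.0116,0.0031,0,0],[0.0145,0.0039,0,0],[0.0174,0.0047,0,0],[0.0203,0.0055,0,0],[0.0232,0.0063,0,0],[0.0261,0.0071,0,0],[0.029,0.0079,0,0]]'|egrep 'time|eef|force'
python3 -m creep '[[0.0024,0.0007,0,0],[0.0048,0.0013,0,0],[0.0072,0.002,0,0],[0.0096,0.0026,0,0]]'|egrep 'time|eef|force'
for i in 1 2 3; do python3 -m creep '[[0.0015,0.0004,0,0],[0.0029,0.0008,0,0],[0.0029,0.0008,0,0]]'|egrep 'time|eef|force'; done
```

```text
time_s: 27.9
eef_pos: [0.5635, -0.1446, 0.1395]
ft_force: [0.4, -0.3, 0.5]
time_s: 28.73
eef_pos: [0.5925, -0.1368, 0.1395]
ft_force: [-1.3, 0.6, -0.5]
time_s: 29.07
eef_pos: [0.6021, -0.1343, 0.1396]
ft_force: [-2.5, 1.0, -0.7]
time_s: 29.32
eef_pos: [0.6045, -0.1338, 0.1396]
ft_force: [-3.6, 0.2, 1.5]
time_s: 29.57
eef_pos: [0.6052, -0.1336, 0.1395]
ft_force: [-11.3, -2.8, 5.7]
time_s: 29.82
eef_pos: [0.6058, -0.1335, 0.1394]
ft_force: [-17.5, -4.7, 10.2]
```

The force climbs from about x=0.6045, so the tray is against its stop. I back off, rise clear and look.

```bash
python3 -m creep '[[-0.003,-0.0008,0,0],[-0.006,-0.0016,0,0],[-0.009,-0.0024,0,0],[-0.0116,-0.0031,0,0],[-0.0116,-0.0031,0.02,0],[-0.0116,-0.0031,0.05,0],[-0.0116,-0.0031,0.08,0],[-0.0116,-0.0031,0.12,0],[-0.0116,-0.0031,0.16,0],[-0.0116,-0.0031,0.16,0]]'|egrep 'time|eef|force'
python3 -m creep '[[0,-0.04,0,0],[0,-0.08,0,0],[0,-0.12,0,0],[0,-0.16,0,0],[0,-0.2,0,0],[0,-0.23,0,0],[0,-0.23,0,0],[0,-0.23,0,0],[0,-0.23,0,0]]'|egrep 'time|eef|force'
python3 - <<'E'
from h import *
o=[]
for n,(x,y) in(("scene",(172,197)),("top",(305,172))):
    f=np.mean([manip.grab_frame(n).astype(float) for _ in range(3)],0)[:,:,::-1].astype(np.uint8); o.append(cv2.resize(f[y:y+80,x:x+80],(400,400),interpolation=cv2.INTER_CUBIC))
cv2.imwrite("pics/a7.png",cv2.convertScaleAbs(np.hstack(o),alpha=1.4))
p=[.484,-.1664,np.radians(15.2)]
for d in(0,.05): print(d,((proj("top",W(p,[[.085+d,-.025,.062],[.085+d,.025,.062],[d,0,.0375]]))-[305,172]+.5)*5+[400,0]).round().tolist(), ((proj("scene",W(p,[[d,0,.0375]]))-[172,197]+.5)*5).round().tolist())
E
```

```text
time_s: 30.65
eef_pos: [0.6038, -0.1365, 0.311]
ft_force: [1.5, -0.0, 1.8]
time_s: 31.4
eef_pos: [0.5993, -0.3647, 0.2995]
ft_force: [-0.1, 0.5, -0.0]
0 [[623.0, 79.0], [528.0, 102.0], [609.0, 255.0]] [[188.0, 229.0]]
0.05 [[597.0, -15.0], [503.0, 8.0], [585.0, 162.0]] [[240.0, 287.0]]
```

View pics/a7.png

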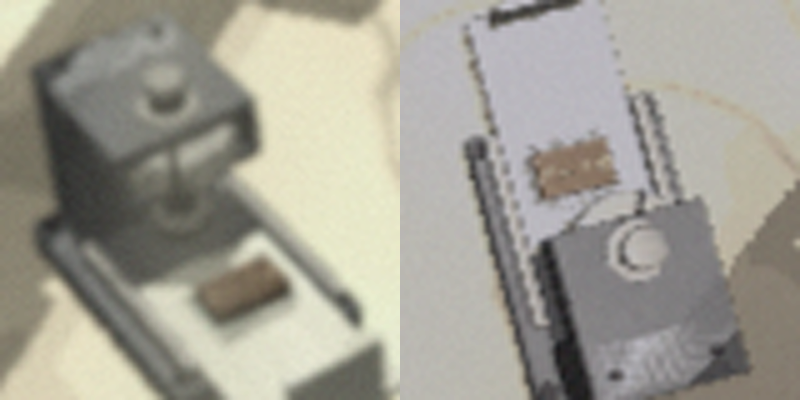

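The tray is out. The section lies flat at top view (574,167), within about 3 mm of where the nest should be. The nut notch is unchanged and the arm is clear, so I hand in.

```bash
python3 -c "
from workcell import manip
print(manip.job_done(), manip.sense()['time_s'])"
```

```text
the job is handed in; nothing more can be done
the job is handed in; nothing more can be done
```

I loosened the loaded press's nut by about two turns, then drew its tray out to the stop with the section riding on it. The job is handed in, at about 32 s of the 64 s allowed. No verdict was reported, and my last time reading didn't print because the hand-in closed the session.

- **Nut:** I rolled it with 11 fingertip strokes of about 63° each, pressing about 7–10 N. The notch stood at about +24° after 6 strokes and -23° after 11. I take that as about 697°, or 12.2 rad, inside the 11.3–13.83 window. The whole turns are inferred from the stroke count and the rim drag of 1–2 N, which showed no sign of slip.
- **Tray:** With the fingertip behind the lip, I pulled until the force rose to about 18 N, which I took as the stop. The travel was about 47–50 mm by camera and contact position.
- **Section:** In the last picture it lies flat, about 3 mm from where I place the middle of its nest. The fingertip was kept above the height of its top.
- **Disagreement:** The two cameras differed by a few millimetres on the press position, and the lip showed about 6 mm off in the top view. I used the finger's contact with the nut to settle the position.
- **Other items:** My path kept clear of the empty press and the bystanders. I didn't measure them again at the end.

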